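# Show the pressure pan's lid seal to the inspection camera

### The job

The little pressure pan is on the lit red ring of the hob: slide it across the glass, without lifting or tipping it, to the middle of the unlit grey ring, and only there turn its lid anticlockwise by the black bar grip to unlock it and lift it off. Finish still holding the lid by its grip, motionless in the air before the inspection camera so that the seal can be checked: the lid's underside square to the lens, centred on it and 15 cm from the lens glass. The pan stays upright in the middle of the grey ring; do not touch the camera or disturb the pepper mill, the mug and the red canister.

Things in the scene. Friction and masses are not known exactly. Their poses are not given: they have to be found in the camera images.
- hob: slim black-glass two-ring table hob, 140 (x) x 440 (y) x 32 mm, fixed; origin under its centre on the worktop, glass top 32 mm above it, its two rings centred 100 mm either side of the origin along its own y. The wall cupboard overhead begins 0.45 m above the worktop, its front at x = 0.58 m: lean the gripper back to clear it
- ring_lit: the lit heating ring, red ring lines printed flat on the glass, 132 mm across; origin at its centre on the glass; may be the left or the right one
- ring_unlit: the unlit ring, grey ring lines flat on the glass, 132 mm across; origin at its centre on the glass
- pan: small steel pressure pan, 124 mm across, rim 72 mm high, about 0.6 kg; slides easily on the glass (friction about 0.35). Origin at the centre of its underside, z up. Black handle along its own -x out to 177 mm from the axis, 34 to 52 mm above the underside, 25 mm wide; a small loop on the other side, to 89 mm. Four flanges outside the rim reach 70.5 mm from the axis
- lid: steel lid, 154 mm across, about 0.26 kg, on the pan's rim, 72 mm above the pan's origin; origin at the centre of its underside (seal side), z upward out of its top. Skirt to 13.5 mm below the origin, steel top to 12 mm above. Black bar grip along the lid's x, 88 mm long, 20 wide, from 20 to 46 mm above the origin. Valve 15 mm across at 57 mm along +x, 21 mm high
- pan_rim (a point): centre of the pan's mouth. Bayonet: locked while the bar lies along the handle (lid x within 0.15 rad of pan x); lugs in the skirt are then under rim flanges, 2.5 mm play, and pan and lid slide together. Turned anticlockwise from above the lid is free at 0.56 rad past in line, mid-gap at 0.75, stop at 0.94; it turns easily and is clear of the pan 20 mm higher
- lid_grip (a point): point on the lid's axis inside the bar grip, 36 mm above the lid's origin: where to hold it
- camera_head: head of the inspection camera, a pale cylinder 48 mm across and 58 mm long with a white light ring round the dark lens, fixed on a black stand; origin at the centre of the lens glass, 88 mm above the worktop; its z is the viewing direction, which rises towards the robot, 25 deg off the vertical
- pepper_mill: dark wooden pepper mill, 58 mm across, 170 mm high, origin under it; leave alone
- mug: green and white mug, 87 x 117 x 91 mm, origin under it; leave alone
- red_canister: small red enamel pot with a metal lid, 79 mm across, 89 mm high, origin under it; leave alone

How it is judged:
On the way, in this order (a step that is already met when the one before it is completed fails the run):
1. the pan, lid still locked on it, stands in the middle of the unlit ring (horizontal distance between pan and ring_unlit below 0.02 m and z of pan in the frame of hob below 0.036 m and angle between pan's own z axis and vertical below 0.06 rad and angle between the x axis of lid and the x axis of pan, either way round below 0.4 rad and z of lid in the frame of pan below 0.077 m), for 0.2 s.
2. the lid has been turned free and lifted clear, the pan still on the unlit ring (horizontal distance between pan and ring_unlit below 0.02 m and z of pan in the frame of hob below 0.036 m and angle between pan's own z axis and vertical below 0.06 rad and z of lid in the frame of pan above 0.095 m), for 0.1 s.
At the end, for the whole second after the job is handed in: Only the fingers carry the lid, motionless; its underside faces the lens, square within 0.15 rad, its centre 125 to 175 mm from the glass along the view and within 20 mm of the view axis each way; the pan stands upright on the glass within 20 mm of the unlit ring centre (horizontal distance between pan and ring_unlit below 0.02 m and z of pan in the frame of hob below 0.036 m and angle between pan's own z axis and vertical below 0.06 rad and x of lid in the frame of camera_head between -0.02 and 0.02 m and y of lid in the frame of camera_head between -0.02 and 0.02 m and z of lid in the frame of camera_head between 0.125 and 0.175 m and z of lid_grip in the frame of camera_head above 0.15 m and angle between the z axis of lid and the z axis of camera_head, either way round below 0.15 rad and contact force between the fingers and lid above 1 N and contact force between lid and pan below 0.1 N and contact force between lid and hob below 0.1 N and contact force between lid and camera_head below 0.1 N and height (world z) of lid above 0.12 m and linear speed of lid below 0.03 m/s and angular speed of lid below 0.2 rad/s); the arm keeps its last pose, push and grip.
It fails at once if the pan is lifted off the glass (z of pan in the frame of hob above 0.042 m).
It fails at once if the pan is tipped (angle between pan's own z axis and vertical above 0.15 rad).
It fails at once if the lid is unlocked before the pan is on the unlit ring (horizontal distance between pan and ring_unlit above 0.03 m and angle between the x axis of lid and the x axis of pan, either way round above 0.5 rad).
It fails at once if the camera is touched (contact force between any of the arm, the fingers, lid and camera_head above 1 N).
It fails at once if the pepper mill, mug or red canister is disturbed (distance of any of pepper_mill, mug, red_canister from where it was at the start of the episode above 0.02 m or angle between any of pepper_mill, mug, red_canister's own z axis and vertical above 0.3 rad).
It also fails if it takes over 51 s, if anything falls off the work surface, if the arm or the gripper's body presses on something with over 40 N, if the wrist force passes 120 N, or if a joint passes its speed limit or range.

### The arm

A 6-joint arm with a two-finger parallel gripper is mounted at the origin on a cart in front of the work surface, level with it; the furniture and walls round the work are solid. World frame = base frame: x ahead of the robot, y to its left, z up, the work surface at z = 0. Lengths are in m, angles in rad, forces in N, time in s.
With the tool pointing down it reaches from about 0.325 to 0.75 m from the base axis. Payload 7.6 kg.
Tool frame: the origin (TCP) lies at the very end of the fingers, on their centre line; the grasp point (between the pads) lies 19 mm behind it; z points along the fingers, y is the line along which they close (so a half turn about z gives the same grasp; the last joint's range is limited). The gripper opens to 85 mm and grips with 20 to 120 N. Pads are 22 mm wide; open, the fingers measure 114 mm over their backs; the gripper's body (76 mm by 85 mm) begins 54 mm behind the grasp point. The pads swing forward as they close: fully open they stand 13 mm farther back than shut.
Start: joints at [1.033, 0.052, 1.401, -0, 1.689, -0.07], TCP at [0.237, 0.469, 0.231] pointing down, gripper open.
Joint ranges: [-2.9, 2.9], [-0.91, 2.17], [0.12, 2.37], [-1.06, 4.2], [0.26, 2.73], [-2.93, 2.93]. Speed limits (rad/s): [2.57, 2.57, 3.01, 3.14, 3.14, 3.14].

### API

Orientations are given as a unit quaternion [w, x, y, z].
In Python, from rig import sense, eyes, job, outline_of, pinpoint gives the robot as it stands. The module is installed in compiled form; this text tells all that it offers.
- The arm moves only by the tool move_arm, never from a script. Its argument "plan" is a list that holds one entry, the list of rows, each a list of 7 numbers: the shift along the tool's x, y, z in m, then the turn, a rotation vector about the tool's x, y, z in rad, then the opening, from 0 (shut) to 1 (fully open). A call has 1 to 20 rows; each row shifts and turns the commanded pose from where the row before left it, along the tool's axes as they then stand; what a row does not reach is not made up. A row lasts 1/12 s, in which the tool goes at most 41.7 mm and 7.16 degrees, less where a joint would pass 70% of its speed; a pose out of reach is approached as far as the arm can. A call is refused whole if a number of a shift passes 0.0417 or a number of a turn 0.125, either way. A call with a gripper value outside its range is refused whole. The fingers move at their own pace and stop on an object; "grip_force" is the grip in N (left out, the last holds). Time passes only in rows, so rows that do not move let the fingers close. It gives the time, the measured TCP pose, the force, the opening and the grip force at its end, in the units of the state.
- sense(): the state, without advancing time (a new reading comes with each control period).
- eyes.camera(name): name is "scene" or "side" or "wrist"; returns a dict with "pixels" (400x640x3 uint8, red, green, blue), "camera_matrix" (3x3 intrinsics, pixels), "xyz" and "orientation" of the camera in the world; the wrist camera has in their place "tool_from_camera" (4x4, takes a point from camera to tool coordinates, whose origin is the TCP and whose axes are the flange's). Camera axes: x right, y down, z forward; pixel columns grow to the right and rows downward; lengths in m; the calibration is good to about 2 mm. A picture is of the moment at which its call begins: read the wrist's pose just before it. There is no depth.
- job.finish_job(): hands the job in; it is judged then, once.
Trained networks look in the newest picture that a camera, given by its name, has taken for a name from the list of things; names that differ only in an ending like _2 or _b are one class to them, and where a whole thing is asked for, a point or a joint stands for the part that bears it (a point fixed in the world has none). Each returns a list of dicts, best first, with "confidence" (0 to 1); they miss things now and then, are a little off and sometimes report something else, mostly with a low value. They report only what shows in the picture. A call takes as long as a camera call.
- outline_of(camera, query): "pixels" (400x640 bool, what is visible of it).
- pinpoint(camera, query): "position" ([x, y, z] in m, in world coordinates, good to about 4 mm: a listed point, or the origin of a listed thing).
The state is a dict: "time_s": time; "joint_positions": joint angles; "joint_vel": joint speeds; "effort": joint torques, N m; "ee_pos": TCP position; "eef_rot": TCP orientation; "ft_force": force on the tool from outside, world axes, zero at the start; "wrist_torque": the same for the moment, N m; "finger_gap": opening from 0.0 (shut) to 1.0 (fully open); "grip_force": force on a finger pad.
Only numpy, scipy, OpenCV 4.12 (cv2) and the standard library are available. Lean on these libraries where they do the work, as an engineer would, in place of code of your own. Each camera call takes 0.05 s, during which the arm holds its last target. There are 200 camera calls.

## Working session

There is one attempt and no reset: what is moved stays moved. The work goes in short steps, Python scripts to look and compute and a tool call to move; the robot and the scene stay as the last step left them, time stands still between calls to the robot, and variables do not carry over. Pictures are saved under pics/ and viewed, at most 10 in all, crops included, and the job is handed in when it is done.

Besides the shell and the picture viewer there is one more tool, called as name(argument=value, ...) on one line, values as JSON. move_arm: Moves the arm, as the interface text tells. Its arguments: {"type":"object","properties":{"plan":{"type":"array","items":{"type":"array","items":{"type":"array","items":{"type":"number"}}}},"grip_force":{"type":"number"}},"required":["plan"]}

```bash
mkdir -p pics; python3 - <<'E'
from rig import sense, eyes, pinpoint
import cv2, numpy as np
s=sense()
for k in s: print(k,np.round(s[k],3))
for c in ("scene","side"):
    d=eyes.camera(c); cv2.imwrite(f"pics/{c}1.png",d["pixels"][:,:,::-1]); print(c,np.round(d["xyz"],3),np.round(d["orientation"],3), np.round(d["camera_matrix"],1).tolist())
    for q in ("hob","ring_lit","ring_unlit","pan","lid","pan_rim","lid_grip","camera_head","pepper_mill","mug","red_canister"):
        print(q,[(np.round(r["position"],3).tolist(),round(r["confidence"],2)) for r in pinpoint(c,q)[:2]])
E
```

```text
time_s 0.0
joint_positions [ 1.033  0.053  1.402 -0.     1.689 -0.07 ]
joint_vel [-0.     0.001  0.002 -0.001 -0.001  0.001]
effort [ 1.0000e-03 -3.8165e+01 -3.6019e+01  0.0000e+00  6.0000e-03  0.0000e+00]
ee_pos [0.237 0.468 0.23 ]
eef_rot [-0.     0.232  0.973 -0.001]
ft_force [ 0.477 -0.334  0.158]
wrist_torque [-0.025 -0.03  -0.018]
grip_force 0.0
finger_gap 0.999
scene [-0.006 -1.11   0.691] [-0.512  0.811 -0.242  0.147] [[425.0, 0.0, 315.2], [0.0, 425.0, 199.8], [0.0, 0.0, 1.0]]
hob [([0.537, -0.123, 0.001], 0.61)]
ring_lit [([0.712, -0.029, 0.004], 0.51), ([0.538, -0.022, 0.033], 0.45)]
ring_unlit [([0.533, -0.223, 0.036], 0.55)]
pan [([0.538, -0.024, 0.031], 0.84)]
lid [([0.535, -0.018, 0.104], 0.82)]
pan_rim []
lid_grip [([0.538, -0.023, 0.14], 0.95)]
camera_head [([0.59, 0.337, 0.087], 0.65), ([0.555, -0.551, -0.004], 0.3)]
pepper_mill [([0.715, 0.125, -0.002], 0.85)]
mug [([0.554, -0.551, -0.001], 0.72), ([0.536, -0.021, 0.031], 0.16)]
red_canister [([0.712, -0.032, 0.004], 0.67)]
side [0.053 0.8   1.323] [ 0.099 -0.273  0.894 -0.341] [[422.7, 0.0, 317.2], [0.0, 422.7, 200.1], [0.0, 0.0, 1.0]]
hob [([0.534, -0.12, -0.005], 0.55)]
ring_lit [([0.536, -0.027, 0.03], 0.46), ([0.534, -0.118, -0.005], 0.4)]
ring_unlit [([0.534, -0.222, 0.033], 0.41), ([0.536, -0.118, -0.007], 0.31)]
pan [([0.537, -0.018, 0.03], 0.63)]
lid [([0.538, -0.018, 0.104], 0.6)]
pan_rim []
lid_grip [([0.541, -0.025, 0.14], 0.61), ([0.712, -0.028, -0.0], 0.45)]
camera_head [([0.586, 0.327, 0.09], 0.67)]
pepper_mill [([0.714, 0.127, -0.004], 0.8), ([0.536, -0.022, 0.106], 0.55)]
mug [([0.555, -0.555, -0.004], 0.73)]
red_canister [([0.711, -0.028, -0.006], 0.61)]
```

View pics/scene1.png

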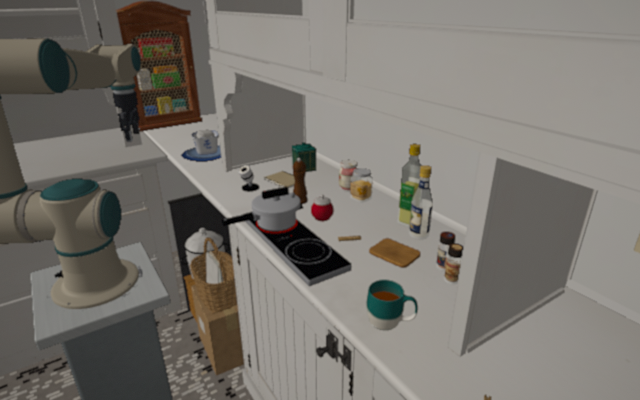

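View pics/side1.png

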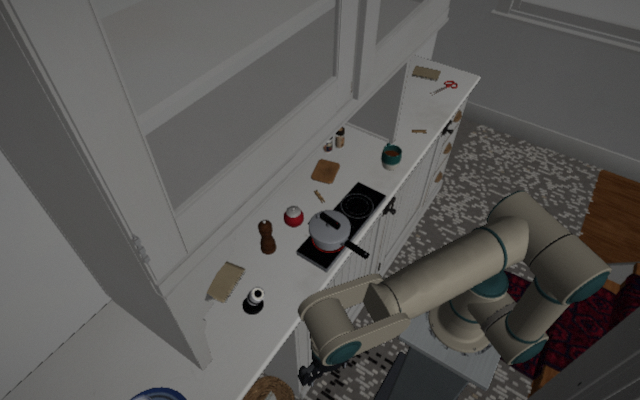

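```bash
cat > h.py <<'E'
import numpy as np, cv2
from scipy.spatial.transform import Rotation as R
from scipy.linalg import logm, expm
from rig import sense, eyes, outline_of, pinpoint
def q2R(q): return R.from_quat(np.roll(q,-1)).as_matrix()
def T(Rm,p): M=np.eye(4); M[:3,:3]=Rm; M[:3,3]=p; return M
def now(): s=sense(); return T(q2R(s["eef_rot"]),s["ee_pos"])
def steps(A,B,n):
    D=expm(np.real(logm(np.linalg.inv(A)@B))/n)
    return np.round(np.r_[D[:3,3],R.from_matrix(D[:3,:3]).as_rotvec()],4).tolist()
def ray(d,uv,z,cam=None):
    if cam is None: cam=T(q2R(d["orientation"]),d["xyz"])
    v=cam[:3,:3]@np.linalg.solve(d["camera_matrix"],[uv[0],uv[1],1.]); c=cam[:3,3]
    return c+v*(z-c[2])/v[2]
def tool(by,lean,grip,back=0.0):
    """tool with closing axis at yaw by, leaning back by lean; grasp point at grip. tool x = horizontal part"""
    y=np.array([np.cos(by),np.sin(by),0]); z0=np.array([0,0,-1.]); 
    Rm=np.c_[np.cross(y,z0),y,z0]; Rm=R.from_rotvec(lean*y).as_matrix()@Rm
    return T(Rm,np.array(grip)+(0.019-back)*Rm[:,2])
E
python3 - <<'E'
from h import *
sc=eyes.camera("scene"); sd=eyes.camera("side")
print("handle",ray(sc,(228,219),.075),ray(sd,(367,255),.075))
print("bar",ray(sc,(263,196),.145),ray(sc,(289,190),.145),ray(sd,(322,212),.145),ray(sd,(340,226),.145))
for by in (-1.57,):
  for l in (.4,-.4):
    M=tool(by,l,[.537,-.022,.145]); print(M.round(2))
    G=tool(by,l,[.45,-.0,.30]); print(np.linalg.norm(R.from_matrix(now()[:3,:3].T@G[:3,:3]).as_rotvec())); print(steps(now(),G,20),steps(now(),G,15))
E
```

```text
handle [0.38853667 0.00662763 0.075     ] [ 0.36925612 -0.00823975  0.075     ]
bar [ 0.4893773  -0.04068202  0.145     ] [ 0.57672303 -0.04646843  0.145     ] [ 0.57911235 -0.03514826  0.145     ] [ 0.49098013 -0.01692043  0.145     ]
[[ 0.92  0.    0.39  0.54]
 [ 0.   -1.    0.   -0.02]
 [ 0.39 -0.   -0.92  0.13]
 [ 0.    0.    0.    1.  ]]
2.6825493342049964
[-0.0287, 0.0206, -0.006, -0.0266, 0.0063, 0.1313] [-0.0388, 0.0266, -0.0081, -0.0355, 0.0085, 0.1751]
[[ 0.92  0.   -0.39  0.53]
 [ 0.   -1.   -0.   -0.02]
 [-0.39  0.   -0.92  0.13]
 [ 0.    0.    0.    1.  ]]
2.6825893092120388
[-0.0297, 0.0184, 0.0011, 0.0266, -0.0064, 0.1313] [-0.0402, 0.0236, 0.0016, 0.0355, -0.0085, 0.1751]
```

move_arm(plan=[[[-0.02,-0.016,-0.0035,0,0,0,1],[-0.02,-0.016,-0.0035,0,0,0,1],[-0.02,-0.016,-0.0035,0,0,0,1],[-0.02,-0.016,-0.0035,0,0,0,1],[-0.02,-0.016,-0.0035,0,0,0,1],[-0.02,-0.016,-0.0035,0,0,0,1],[-0.02,-0.016,-0.0035,0,0,0,1],[-0.02,-0.016,-0.0035,0,0,0,1],[-0.02,-0.016,-0.0035,0,0,0,1],[-0.02,-0.016,-0.0035,0,0,0,1],[-0.02,-0.016,-0.0035,0,0,0,1],[-0.02,-0.016,-0.0035,0,0,0,1],[-0.02,-0.016,-0.0035,0,0,0,1],[-0.02,-0.016,-0.0035,0,0,0,1],[-0.02,-0.016,-0.0035,0,0,0,1],[-0.02,-0.016,-0.0035,0,0,0,1],[-0.02,-0.016,-0.0035,0,0,0,1],[-0.02,-0.016,-0.0035,0,0,0,1],[-0.02,-0.016,-0.0035,0,0,0,1],[-0.02,-0.016,-0.0035,0,0,0,1]]])

```text
time_s: 2.97
ee_pos: [0.4498, 0.0013, 0.3016]
eef_rot: [0.0, 0.232, 0.973, 0.0]
ft_force: [0.1, -0.6, 0.5]
finger_gap: 0.998
grip_force: 0.0
```

```bash
python3 - <<'E'
from h import *
A=now(); print(A.round(3)); print(sense()["joint_positions"])
G=tool(-1.57-.13,.4,[.43,-.02,.30]); print(steps(A,T(G[:3,:3],A[:3,3]),23), G[:3,3]-A[:3,3], G[:3,:3].T@(G[:3,3]-A[:3,3]))
E
```

```text
[[-0.892  0.451  0.     0.45 ]
 [ 0.451  0.892  0.     0.001]
 [-0.     0.    -1.     0.302]
 [ 0.     0.     0.     1.   ]]
[-7.92476009e-02 -1.66892564e-01  1.47242958e+00  1.02523440e-04
  1.83560027e+00 -1.18200873e+00]
[0.0, 0.0, 0.0, -0.0242, 0.0041, 0.1197] [-0.01244868 -0.02227805 -0.01910534] [-0.01616657  0.0236963   0.01390763]
```

move_arm(plan=[[[0,0,0,-0.0242,0.0041,0.1197,1],[0,0,0,-0.0242,0.0041,0.1197,1],[0,0,0,-0.0242,0.0041,0.1197,1],[0,0,0,-0.0242,0.0041,0.1197,1],[0,0,0,-0.0242,0.0041,0.1197,1],[0,0,0,-0.0242,0.0041,0.1197,1],[0,0,0,-0.0242,0.0041,0.1197,1],[0,0,0,-0.0242,0.0041,0.1197,1],[0,0,0,-0.0242,0.0041,0.1197,1],[0,0,0,-0.0242,0.0041,0.1197,1],[0,0,0,-0.0242,0.0041,0.1197,1],[0,0,0,-0.0242,0.0041,0.1197,1],[0,0,0,-0.0242,0.0041,0.1197,1],[0,0,0,-0.0242,0.0041,0.1197,1],[0,0,0,-0.0242,0.0041,0.1197,1],[0,0,0,-0.0242,0.0041,0.1197,1],[0,0,0,-0.0242,0.0041,0.1197,1],[0,0,0,-0.0242,0.0041,0.1197,1],[0,0,0,-0.0242,0.0041,0.1197,1],[0,0,0,-0.0242,0.0041,0.1197,1]]])

```text
time_s: 4.63
ee_pos: [0.4493, 0.0025, 0.3015]
eef_rot: [0.012, 0.975, 0.116, 0.189]
ft_force: [0.1, 0.6, 0.5]
finger_gap: 1.003
grip_force: 0.0
```

move_arm(plan=[[[0,0,0,-0.0242,0.0041,0.1197,1],[0,0,0,-0.0242,0.0041,0.1197,1],[0,0,0,-0.0242,0.0041,0.1197,1],[0,0.012,0,0,0,0,1],[0,0.012,0,0,0,0,1],[0,0,0,0,0,0,1],[0,0,0,0,0,0,1]]])

```text
time_s: 5.22
ee_pos: [0.4463, -0.0214, 0.3014]
eef_rot: [0.013, 0.978, -0.064, 0.198]
ft_force: [0.9, -0.4, 0.5]
finger_gap: 1.001
grip_force: 0.0
```

```bash
python3 - <<'E'
from h import *
A=now(); print(A.round(3)); print(np.round(sense()["joint_positions"],3))
d=eyes.camera("wrist"); cv2.imwrite("pics/w1.png",d["pixels"][:,:,::-1]); C=A@d["tool_from_camera"]; print(C.round(3))
for q in ("lid_grip","lid","pan","ring_lit"): print(q,[(np.round(r["position"],3).tolist(),round(r["confidence"],2)) for r in pinpoint("wrist",q)[:2]])
E
```

```text
[[ 0.913 -0.131  0.385  0.446]
 [-0.12  -0.991 -0.051 -0.021]
 [ 0.389  0.    -0.921  0.301]
 [ 0.     0.     0.     1.   ]]
[-0.13  -0.5    1.774 -0.     1.469  1.572]
[[-0.131 -0.985  0.108  0.457]
 [-0.991  0.131 -0.014 -0.023]
 [-0.    -0.109 -0.994  0.461]
 [ 0.     0.     0.     1.   ]]
lid_grip [([0.538, -0.022, 0.146], 0.65)]
lid [([0.541, -0.024, 0.104], 0.94)]
pan [([0.589, 0.333, 0.088], 0.16)]
ring_lit []
```

View pics/w1.png

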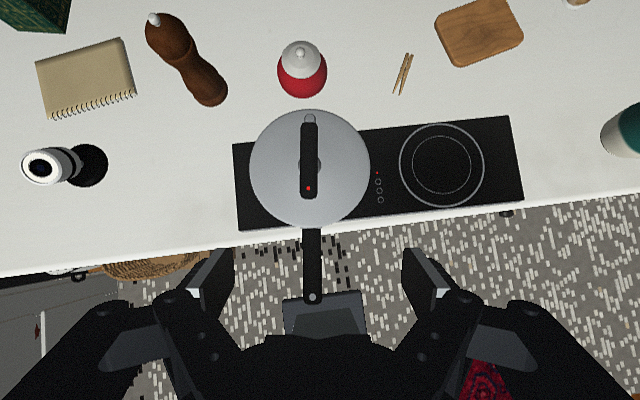

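```bash
python3 - <<'E'
from h import *
A=now(); d=eyes.camera("wrist"); C=A@d["tool_from_camera"]
for n,uv,z in [("bar far",(308,122),.15),("bar near",(309,198),.15),("valve",(309,117),.125),("handle end",(312,302),.084),("lens",(42,167),.088),("stand base",(87,165),.005),("grey ring",(441.5,165.5),.032),("hobTL",(233,145),.032),("hobBL",(240,230),.032),("hobTR",(508,117),.032),("hobBR",(524,200),.032)]:
    print(n,ray(d,uv,z,C).round(4))
for q in ("camera_head","ring_unlit","hob","lid"): print(q,[(np.round(r["position"],3).tolist(),round(r["confidence"],2)) for r in pinpoint("wrist",q)[:2]])
# lid circle
m=outline_of("wrist","lid")[0]["pixels"].astype(np.uint8); c=max(cv2.findContours(m,0,1)[0],key=len); print("lid c",cv2.fitEllipse(c), ray(d,cv2.fitEllipse(c)[0],.1,C))
m=outline_of("wrist","lid_grip"); print(len(m))
E
```

```text
bar far [ 0.5795 -0.0272  0.15  ]
bar near [ 0.4935 -0.0174  0.15  ]
valve [ 0.5955 -0.0297  0.125 ]
handle end [ 0.3677 -0.0033  0.084 ]
lens [0.5881 0.3313 0.088 ]
stand base [0.6111 0.337  0.005 ]
grey ring [ 0.5306 -0.2237  0.032 ]
hobTL [0.6043 0.0905 0.032 ]
hobBL [0.4728 0.0928 0.032 ]
hobTR [ 0.5934 -0.3405  0.032 ]
hobBR [ 0.462  -0.3382  0.032 ]
camera_head [([0.59, 0.329, 0.088], 0.7)]
ring_unlit []
hob [([0.53, -0.126, 0.001], 0.78)]
lid [([0.538, -0.022, 0.103], 0.69)]
lid c ((312.3741760253906, 265.9249572753906), (19.40848159790039, 93.94617462158203), 178.99346923828125) [ 0.41444528 -0.01010243  0.1       ]
1
```

```bash
python3 - <<'E'
from h import *
A=now()
G=tool(-np.pi/2-.113,.4,[.5365,-.0223,.143]); P=G.copy(); P[:3,3]-=.07*G[:3,2]
print(G.round(4)); print(steps(A,P,10)); print(G[:3,:3].T@(G[:3,3]-P[:3,3])/8)
E
```

```text
[[ 0.9152 -0.1128  0.3869  0.5439]
 [-0.1039 -0.9936 -0.0439 -0.0231]
 [ 0.3894 -0.     -0.9211  0.1255]
 [ 0.      0.      0.      1.    ]]
[0.0021, -0.001, 0.013, 0.0007, 0.0001, -0.0015]
[ 2.6153220e-18 -3.7001475e-19  8.7500000e-03]
```

move_arm(plan=[[[0.0021,-0.001,0.013,0.0007,0.0001,-0.0015,1],[0.0021,-0.001,0.013,0.0007,0.0001,-0.0015,1],[0.0021,-0.001,0.013,0.0007,0.0001,-0.0015,1],[0.0021,-0.001,0.013,0.0007,0.0001,-0.0015,1],[0.0021,-0.001,0.013,0.0007,0.0001,-0.0015,1],[0.0021,-0.001,0.013,0.0007,0.0001,-0.0015,1],[0.0021,-0.001,0.013,0.0007,0.0001,-0.0015,1],[0.0021,-0.001,0.013,0.0007,0.0001,-0.0015,1],[0.0021,-0.001,0.013,0.0007,0.0001,-0.0015,1],[0.0021,-0.001,0.013,0.0007,0.0001,-0.0015,1],[0,0,0,0,0,0,1]]])

```text
time_s: 6.73
ee_pos: [0.5165, -0.0197, 0.1868]
eef_rot: [0.011, 0.979, -0.056, 0.196]
ft_force: [-0.5, 0.6, -0.9]
finger_gap: 1.004
grip_force: 0.0
```

```bash
python3 - <<'E'
from h import *
A=now(); print(A.round(4)[:3,3]); s=sense(); print(np.round(s["joint_positions"],3),s["ft_force"])
d=eyes.camera("wrist"); cv2.imwrite("pics/w2.png",d["pixels"][:,:,::-1]); C=A@d["tool_from_camera"]
for q in ("lid_grip","lid","camera_head"): print(q,[(np.round(r["position"],3).tolist(),round(r["confidence"],2)) for r in pinpoint("wrist",q)[:2]])
G=tool(-np.pi/2-.113,.4,[.5365,-.0223,.143]);print(steps(A,G,8))
iT=np.linalg.inv(C)
for p in ([.493,-.0174,.15],[.58,-.0272,.15]):
    q=d["camera_matrix"]@(iT@np.r_[p,1])[:3]; print(q[:2]/q[2])
E
```

```text
[ 0.5165 -0.0197  0.1868]
[-0.109 -0.256  1.819 -0.002  1.183  1.576] [-0.52152265  0.62454212 -0.85392181]
lid_grip [([0.541, -0.024, 0.143], 0.81), ([0.539, -0.022, 0.104], 0.63)]
lid [([0.54, -0.025, 0.101], 0.65)]
camera_head []
[0.0002, 0.0, 0.0084, -0.0, 0.0006, -0.0001]
[318.34605311 281.65040844]
[318.08400077 154.48972107]
```

View pics/w2.png

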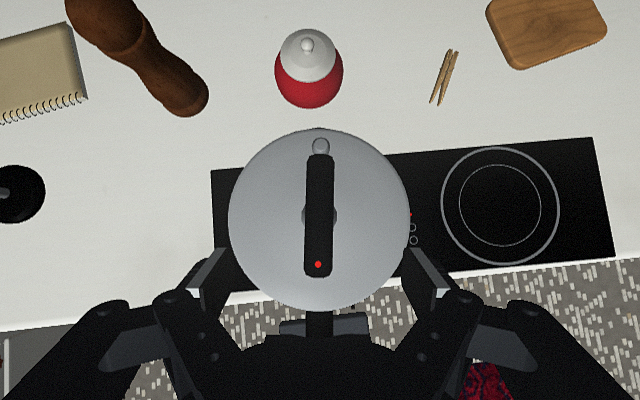

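move_arm(plan=[[[0.0004,0,0.0085,0,0,0,1],[0.0004,0,0.0085,0,0,0,1],[0.0004,0,0.0085,0,0,0,1],[0.0004,0,0.0085,0,0.001,0,1],[0.0004,0,0.0085,0,0.001,0,1],[0.0004,0,0.0085,0,0.001,0,1],[0.0004,0,0.0085,0,0.001,0,1],[0.0004,0,0.0085,0,0.001,0,1],[0,0,0,0,0,0,1],[0,0,0,0,0,0,1]]])

```text
time_s: 7.77
ee_pos: [0.5461, -0.0231, 0.1276]
eef_rot: [0.011, 0.978, -0.056, 0.2]
ft_force: [-0.0, 0.1, 0.4]
finger_gap: 1.001
grip_force: 0.0
```

move_arm(plan=[[[0,0,0,0,0,0,0],[0,0,0,0,0,0,0],[0,0,0,0,0,0,0],[0,0,0,0,0,0,0],[0,0,0,0,0,0,0],[0,0,0,0,0,0,0],[0,0,0,0,0,0,0],[0,0,0,0,0,0,0],[0,0,0,0,0,0,0],[0,0,0,0,0,0,0]]], grip_force=60)

```text
time_s: 8.6
ee_pos: [0.5466, -0.0232, 0.1289]
eef_rot: [0.011, 0.978, -0.056, 0.201]
ft_force: [-0.8, 0.2, 5.3]
finger_gap: 0.222
grip_force: 58.9
```

```bash
python3 - <<'E'
from h import *
A=now(); print(A.round(4)); s=sense(); print(np.round(s["joint_positions"],3),s["ft_force"],s["wrist_torque"],s["grip_force"])
print(A[:3,3]-.019*A[:3,2])
for D in ([-.006,-.2015,0],): print(A[:3,:3].T@np.array(D)/24, A[:3,:3].T@[0,0,1])
E
```

```text
[[ 9.128e-01 -1.131e-01  3.925e-01  5.466e-01]
 [-1.040e-01 -9.936e-01 -4.450e-02 -2.320e-02]
 [ 3.950e-01 -2.000e-04 -9.187e-01  1.289e-01]
 [ 0.000e+00  0.000e+00  0.000e+00  1.000e+00]]
[-0.109 -0.122  1.824 -0.002  1.034  1.576] [-0.7603148   0.24050066  5.31491882] [-0.02384247  0.07042001  0.03218671] 58.89387845993042
[ 0.53909606 -0.02232154  0.14638764]
[0.00064527 0.00837021 0.00027525] [ 3.94980274e-01 -2.38782787e-04 -9.18689570e-01]
```

move_arm(plan=[[[0.0003,0.0042,0.00013,0,0,0,0],[0.0006,0.0084,0.00026,0,0,0,0],[0.0006,0.0084,0.00026,0,0,0,0],[0.0006,0.0084,0.00026,0,0,0,0],[0.0006,0.0084,0.00026,0,0,0,0],[0.0006,0.0084,0.00026,0,0,0,0],[0.0003,0.0042,0.00013,0,0,0,0]]])

```text
time_s: 9.18
ee_pos: [0.5447, -0.0748, 0.1289]
eef_rot: [0.011, 0.978, -0.056, 0.201]
ft_force: [0.9, 4.1, 5.9]
finger_gap: 0.224
grip_force: 59.2
```

move_arm(plan=[[[0.0003,0.0042,0.00013,0,0,0,0],[0.0006,0.0084,0.00026,0,0,0,0],[0.0006,0.0084,0.00026,0,0,0,0],[0.0006,0.0084,0.00026,0,0,0,0],[0.0006,0.0084,0.00026,0,0,0,0],[0.0006,0.0084,0.00026,0,0,0,0],[0.0006,0.0084,0.00026,0,0,0,0],[0.0006,0.0084,0.00026,0,0,0,0],[0.0006,0.0084,0.00026,0,0,0,0],[0.0006,0.0084,0.00026,0,0,0,0],[0.0006,0.0084,0.00026,0,0,0,0],[0.0006,0.0084,0.00026,0,0,0,0],[0.0006,0.0084,0.00026,0,0,0,0],[0.0006,0.0084,0.00026,0,0,0,0],[0.0006,0.0084,0.00026,0,0,0,0],[0.0006,0.0084,0.00026,0,0,0,0],[0.0006,0.0084,0.00026,0,0,0,0],[0.0006,0.0084,0.00026,0,0,0,0],[0.0003,0.0042,0.00013,0,0,0,0],[0,0,0,0,0,0,0]]])

```text
time_s: 10.85
ee_pos: [0.539, -0.2269, 0.1289]
eef_rot: [0.012, 0.978, -0.056, 0.201]
ft_force: [0.4, -1.0, 6.2]
finger_gap: 0.218
grip_force: 59.2
```

```bash
python3 - <<'E'
from h import *
A=now(); print(A.round(4)); s=sense(); print(np.round(s["joint_positions"],3),s["ft_force"],s["wrist_torque"],s["grip_force"])
g=A[:3,3]-.019*A[:3,2]; print(g)
d=eyes.camera("scene"); cv2.imwrite("pics/s3.png",d["pixels"][100:350,150:450,::-1].repeat(2,0).repeat(2,1)); eyes.camera("side")
for c in ("scene","side"):
  for q in ("pan","lid","ring_lit","camera_head"): print(c,q,[(np.round(r["position"],3).tolist(),round(r["confidence"],2)) for r in pinpoint(c,q)[:2]])
c=g.copy(); ax=np.eye(4); 
def rotz(a,c): M=np.eye(4); M[:3,:3]=R.from_rotvec([0,0,a]).as_matrix(); M[:3,3]=c-M[:3,:3]@c; return M
print("turn .75 /16",steps(A,rotz(.75,g)@A,16))
E
```

```text
[[ 9.126e-01 -1.146e-01  3.926e-01  5.390e-01]
 [-1.051e-01 -9.934e-01 -4.560e-02 -2.269e-01]
 [ 3.952e-01  4.000e-04 -9.186e-01  1.289e-01]
 [ 0.000e+00  0.000e+00  0.000e+00  1.000e+00]]
[-0.54   0.003  1.705  0.187  1.068  1.086] [ 0.35954444 -0.96724513  6.15174912] [-0.11560325 -0.08488747 -0.03880567] 59.2271625995636
[ 0.53155448 -0.22603696  0.14635702]
scene pan [([0.533, -0.223, 0.03], 0.83), ([0.537, -0.124, 0.0], 0.38)]
scene lid [([0.529, -0.222, 0.101], 0.72)]
scene ring_lit [([0.537, -0.023, 0.033], 0.46)]
scene camera_head [([0.594, 0.338, 0.087], 0.62), ([0.54, -0.021, 0.032], 0.57)]
side pan [([0.531, -0.22, 0.033], 0.75)]
side lid [([0.532, -0.229, 0.102], 0.68)]
side ring_lit []
side camera_head [([0.586, 0.33, 0.091], 0.63)]
turn .75 /16 [-0.0, -0.0004, -0.0, 0.0185, 0.0, -0.0431]
```

View pics/s3.png

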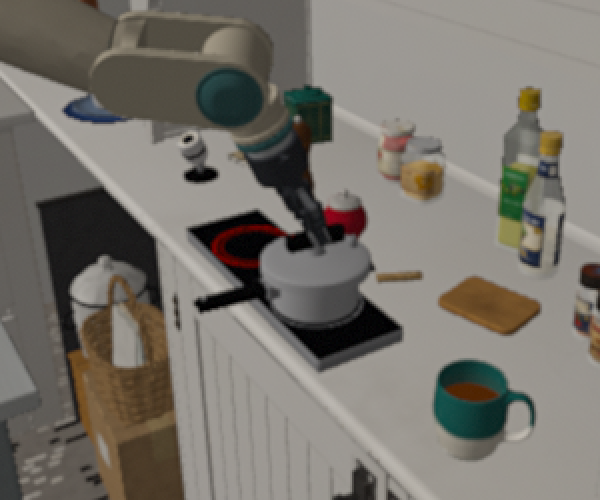

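move_arm(plan=[[[0,-0.0004,0,0.0185,0,-0.0431,0],[0,-0.0004,0,0.0185,0,-0.0431,0],[0,-0.0004,0,0.0185,0,-0.0431,0],[0,-0.0004,0,0.0185,0,-0.0431,0],[0,-0.0004,0,0.0185,0,-0.0431,0],[0,-0.0004,0,0.0185,0,-0.0431,0],[0,-0.0004,0,0.0185,0,-0.0431,0],[0,-0.0004,0,0.0185,0,-0.0431,0],[0,-0.0004,0,0.0185,0,-0.0431,0],[0,-0.0004,0,0.0185,0,-0.0431,0],[0,-0.0004,0,0.0185,0,-0.0431,0],[0,-0.0004,0,0.0185,0,-0.0431,0],[0,-0.0004,0,0.0185,0,-0.0431,0],[0,-0.0004,0,0.0185,0,-0.0431,0],[0,-0.0004,0,0.0185,0,-0.0431,0],[0,-0.0004,0,0.0185,0,-0.0431,0],[0,0,0,0,0,0,0]]])

```text
time_s: 12.77
ee_pos: [0.5376, -0.2205, 0.1289]
eef_rot: [-0.063, 0.93, 0.307, 0.192]
ft_force: [0.1, -1.5, 5.4]
finger_gap: 0.219
grip_force: 59.2
```

```bash
python3 - <<'E'
from h import *
A=now(); print(A.round(4)); s=sense(); print(np.round(s["joint_positions"],3),s["ft_force"],s["wrist_torque"],s["grip_force"])
print(A[:3,3]-.019*A[:3,2], A[:3,:3].T@[0,0,1], np.arctan2(A[1,1],A[0,1])+np.pi/2)
d=eyes.camera("scene"); cv2.imwrite("pics/s4.png",d["pixels"][180:330,220:420,::-1].repeat(3,0).repeat(3,1)); eyes.camera("side")
for c in ("scene","side"):
  for q in ("pan","lid"): print(c,q,[(np.round(r["position"],3).tolist(),round(r["confidence"],2)) for r in pinpoint(c,q)[:2]])
E
```

```text
[[ 7.376e-01  5.959e-01  3.177e-01  5.376e-01]
 [ 5.476e-01 -8.031e-01  2.349e-01 -2.205e-01]
 [ 3.951e-01  7.000e-04 -9.186e-01  1.289e-01]
 [ 0.000e+00  0.000e+00  0.000e+00  1.000e+00]]
[-0.638  0.149  1.55   0.399  1.336  0.222] [ 0.14254694 -1.50187027  5.403637  ] [ 0.11069999 -0.08404659  0.04229625] 59.206065237522125
[ 0.5315402  -0.22494403  0.1463586 ] [ 3.95071922e-01  7.02878564e-04 -9.18649924e-01] 0.6383629674665194
scene pan [([0.529, -0.222, 0.03], 0.74)]
scene lid [([0.53, -0.221, 0.099], 0.82)]
side pan [([0.532, -0.219, 0.033], 0.81), ([0.539, -0.03, 0.031], 0.26)]
side lid [([0.532, -0.224, 0.105], 0.77), ([0.712, 0.125, -0.002], 0.2)]
```

View pics/s4.png

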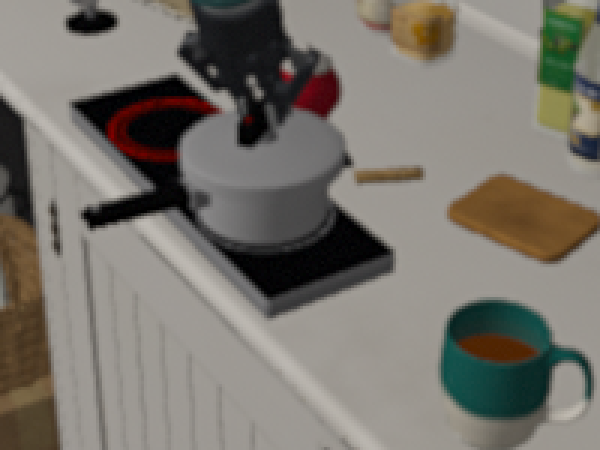

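move_arm(plan=[[[0.0004,0,-0.0009,0,0,0,0],[0.0004,0,-0.0009,0,0,0,0],[0.0004,0,-0.0009,0,0,0,0],[0.0004,0,-0.0009,0,0,0,0],[0.0004,0,-0.0009,0,0,0,0],[0.0004,0,-0.0009,0,0,0,0],[0.0004,0,-0.0009,0,0,0,0],[0,0,0,0,0,0,0]]])

```text
time_s: 13.73
ee_pos: [0.5377, -0.2191, 0.1353]
eef_rot: [-0.063, 0.93, 0.307, 0.191]
ft_force: [-0.6, 0.2, -2.7]
finger_gap: 0.218
grip_force: 58.5
```

move_arm(plan=[[[0.002,0,-0.0046,0,0,0,0],[0.0047,0,-0.011,0,0,0,0],[0.0047,0,-0.011,0,0,0,0],[0.0047,0,-0.011,0,0,0,0],[0.0047,0,-0.011,0,0,0,0],[0.0047,0,-0.011,0,0,0,0],[0.0047,0,-0.011,0,0,0,0],[0.0047,0,-0.011,0,0,0,0],[0.0047,0,-0.011,0,0,0,0],[0.0047,0,-0.011,0,0,0,0],[0.0047,0,-0.011,0,0,0,0],[0.002,0,-0.0046,0,0,0,0],[0,0,0,0,0,0,0]]])

```text
time_s: 14.82
ee_pos: [0.538, -0.2195, 0.2667]
eef_rot: [-0.062, 0.93, 0.307, 0.192]
ft_force: [-0.0, -1.2, -2.8]
finger_gap: 0.222
grip_force: 58.7
```

```bash
python3 - <<'E'
from h import *
A=now(); print(A.round(4)); s=sense(); print(np.round(s["joint_positions"],3),s["ft_force"],s["grip_force"])
d=eyes.camera("scene"); e=eyes.camera("side")
a=d["pixels"][120:320,180:400]; b=e["pixels"][120:320,200:420]
cv2.imwrite("pics/s5.png",cv2.resize(np.hstack([a,b])[:,:,::-1],(792,360)))
for c in ("scene","side"):
  for q in ("pan","pan_rim","lid","camera_head"): print(c,q,[(np.round(r["position"],3).tolist(),round(r["confidence"],2)) for r in pinpoint(c,q)[:2]])
E
```

```text
[[ 0.7379  0.5948  0.3188  0.538 ]
 [ 0.5471 -0.8039  0.2335 -0.2195]
 [ 0.3951  0.0022 -0.9186  0.2667]
 [ 0.      0.      0.      1.    ]]
[-0.635  0.068  1.36   0.387  1.585  0.329] [-0.04428969 -1.24549129 -2.82255659] 58.69193226099014
scene pan [([0.53, -0.226, 0.03], 0.59)]
scene pan_rim [([0.531, -0.226, 0.108], 0.76)]
scene lid [([0.529, -0.222, 0.239], 0.82), ([0.714, -0.032, 0.005], 0.19)]
scene camera_head [([0.591, 0.333, 0.088], 0.71)]
side pan [([0.53, -0.22, 0.035], 0.74)]
side pan_rim [([0.532, -0.228, 0.104], 0.92)]
side lid [([0.53, -0.224, 0.24], 0.81)]
side camera_head [([0.591, 0.326, 0.088], 0.56)]
```

View pics/s5.png

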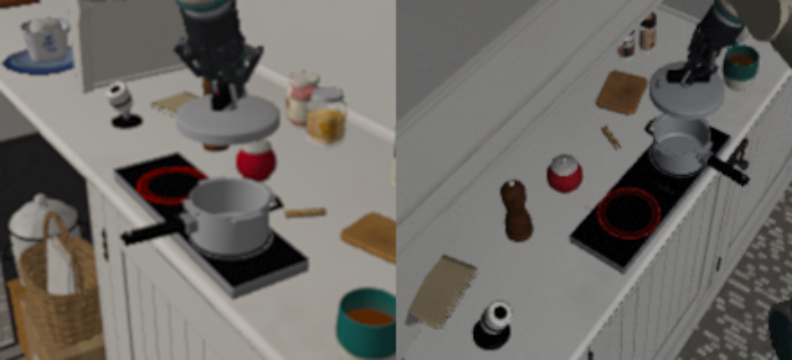

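```bash
cat > fin.py <<'E'
from h import *
def target(L,psi,dist=.15,rel=None):
    s,c=np.sin(np.radians(25)),np.cos(np.radians(25))
    z=np.array([-s*np.cos(psi),-s*np.sin(psi),c]); y=np.array([-np.sin(psi),np.cos(psi),0]); x=np.cross(y,z)
    return T(np.c_[x,y,z],np.array(L)+dist*z)
# lid in tool frame, from the seated pose (TCP at .1289, lid at .104)
Rt=np.array([[.7376,.5959,.3177],[.5476,-.8031,.2349],[.3951,.0007,-.9186]])
U,_,V=np.linalg.svd(Rt); Rt=U@V
lid0=T(R.from_rotvec([0,0,.638]).as_matrix(),[.5315,-.2245,.104])
REL=np.linalg.inv(T(Rt,[.5376,-.2205,.1289]))@lid0
E
python3 - <<'E'
from fin import *
d=eyes.camera("scene"); e=eyes.camera("side")
b=[ray(d,(250,187.2),.006),ray(e,(253.3,304.4),.006),np.array([.6111,.337,.005])]; print(np.round(b,4))
L=np.array([.5895,.331,.088]); o=np.mean(b,0)-L; print(o,np.arctan2(o[1],o[0]))
# ray intersection of lens center pixel
A=now(); print("lid now",(A@REL).round(3)[:3,3])
for psi in (.25,.5):
  G=target(L,psi)@np.linalg.inv(REL); print(target(L,psi)[:3,3].round(4),G.round(3))
  # waypoint over: lid 60 mm further out
  W=target(L,psi,.22)@np.linalg.inv(REL); dlt=W[:3,3]-A[:3,3]; print("shift",dlt.round(4),(A[:3,:3].T@dlt/20).round(4)); print("then turn/12",steps(T(A[:3,:3],W[:3,3]),W,12))
E
```

```text
[[0.6097 0.335  0.006 ]
 [0.6094 0.3414 0.006 ]
 [0.6111 0.337  0.005 ]]
[ 0.02056275  0.00680933 -0.08233333] 0.3197831498988287
lid now [ 0.531 -0.223  0.24 ]
[0.5281 0.3153 0.2239] [[ 0.645  0.247  0.723  0.524]
 [ 0.165 -0.969  0.184  0.314]
 [ 0.746  0.001 -0.666  0.25 ]
 [ 0.     0.     0.     1.   ]]
shift [-0.0418  0.5258  0.0484] [ 0.0138 -0.0224  0.0033]
then turn/12 [-0.0, 0.0, -0.0, -0.0191, 0.036, 0.0263]
[0.5339 0.3006 0.2239] [[ 0.584  0.479  0.655  0.531]
 [ 0.32  -0.878  0.357  0.298]
 [ 0.746  0.001 -0.666  0.25 ]
 [ 0.     0.     0.     1.   ]]
shift [-0.0329  0.5033  0.0484] [ 0.0135 -0.0212  0.0032]
then turn/12 [-0.0, 0.0, -0.0, -0.0068, 0.0364, 0.0093]
```

move_arm(plan=[[[0.007,-0.0112,0.0016,0,0,0,0],[0.0138,-0.0224,0.0033,0,0,0,0],[0.0138,-0.0224,0.0033,0,0,0,0],[0.0138,-0.0224,0.0033,0,0,0,0],[0.0138,-0.0224,0.0033,0,0,0,0],[0.0138,-0.0224,0.0033,0,0,0,0],[0.0138,-0.0224,0.0033,0,0,0,0],[0.0138,-0.0224,0.0033,0,0,0,0],[0.0138,-0.0224,0.0033,0,0,0,0],[0.0138,-0.0224,0.0033,0,0,0,0],[0.0138,-0.0224,0.0033,0,0,0,0],[0.0138,-0.0224,0.0033,0,0,0,0],[0.0138,-0.0224,0.0033,0,0,0,0],[0.0138,-0.0224,0.0033,0,0,0,0],[0.007,-0.0112,0.0016,0,0,0,0],[0,0,0,0,0,0,0]]])

```text
time_s: 16.75
ee_pos: [0.5075, 0.1525, 0.2995]
eef_rot: [-0.064, 0.93, 0.309, 0.191]
ft_force: [0.3, -0.5, -2.9]
finger_gap: 0.223
grip_force: 59.1
```

```bash
python3 - <<'E'
from fin import *
A=now(); print(A[:3,3].round(4)); s=sense(); print(np.round(s["joint_positions"],3),s["ft_force"],s["grip_force"])
d=eyes.camera("wrist"); C=A@d["tool_from_camera"]
print([(np.round(r["position"],3).tolist(),round(r["confidence"],2)) for r in pinpoint("wrist","camera_head")[:2]])
iT=np.linalg.inv(C); q=d["camera_matrix"]@(iT@[.5895,.331,.088,1])[:3]; u,v=(q[:2]/q[2]).astype(int); print(u,v)
u=np.clip(u,80,560); v=np.clip(v,60,340)
print("crop origin",u-80,v-60); cv2.imwrite("pics/w6.png",cv2.resize(d["pixels"][v-60:v+60,u-80:u+80,::-1],(800,600),interpolation=cv2.INTER_CUBIC)); np.save("c6.npy",C)
E
```

```text
[0.5075 0.1525 0.2995]
[ 0.116 -0.233  1.579  0.202  1.443  1.056] [ 0.26686883 -0.52349366 -2.90561696] 59.08183425664902
[([0.589, 0.33, 0.09], 0.67)]
248 112
crop origin 168 52
```

View pics/w6.png

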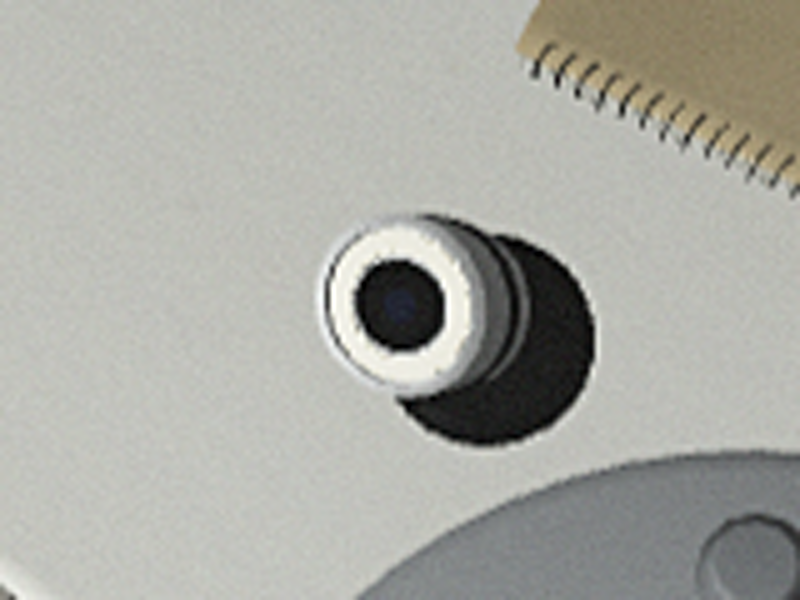

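```bash
python3 - <<'E'
from fin import *
d=eyes.camera("wrist"); C=np.load("c6.npy")
L=ray(d,(248.2,113),.088,C); B=ray(d,(265.6,119.6),.006,C); print(L.round(4),B.round(4),"r",np.linalg.norm(ray(d,(287,119.6),.006,C)-B)); o=B-L; print(np.arctan2(o[1],o[0]),np.hypot(o[0],o[1]))
iT=np.linalg.inv(C)
t=np.linspace(0,2*np.pi,73)
for psi in (.1,.3,.5):
  M=target(L,psi,0)
  for dep in (-.058,):
    P=np.c_[.024*np.cos(t),.024*np.sin(t),0*t+dep,0*t+1]@M.T
    q=(d["camera_matrix"]@(iT@P.T)[:3]); uv=(q[:2]/q[2]).T; uv=(uv-[168,52])*5; print(psi,dep,"center",uv[:-1].mean(0).round(),"maxx",uv[uv[:,0].argmax()].round(),"miny",uv[uv[:,1].argmin()].round(),"bottom y",uv[:,1].max().round())
E
```

```text
[0.5883 0.3314 0.088 ] [0.6126 0.3393 0.006 ] r 0.03545871202867152
0.3127431185859022 0.02562125708882494
0.1 -0.058 center [485. 310.] maxx [558. 315.] miny [479. 229.] bottom y 390.0
0.3 -0.058 center [471. 304.] maxx [546. 308.] miny [470. 222.] bottom y 384.0
0.5 -0.058 center [455. 300.] maxx [532. 304.] miny [453. 219.] bottom y 380.0
```

```bash
python3 - <<'E'
from fin import *
A=now(); d=eyes.camera("wrist"); C=A@d["tool_from_camera"]; iT=np.linalg.inv(C)
e=eyes.camera("side"); Ce=T(q2R(e["orientation"]),e["xyz"]); s=eyes.camera("scene"); Cs=T(q2R(s["orientation"]),s["xyz"])
t=np.linspace(0,2*np.pi,73); out=[]
L0=np.array([.5883,.3314,.088])
for D,CC in ((d,C),(e,Ce),(s,Cs)):
  iT=np.linalg.inv(CC); pr=lambda P:(lambda q:(q[:2]/q[2]).T)(D["camera_matrix"]@(iT@np.c_[P,np.ones(len(P))].T)[:3])
  u,v=pr(L0[None])[0].round().astype(int); w=25 if D is d else 14; k=260//(2*w)
  for psi in (None,.3,.5):
    im=cv2.resize(D["pixels"][v-w:v+w,u-w:u+w,::-1],None,fx=k,fy=k,interpolation=cv2.INTER_CUBIC)
    if psi:
      M=target(L0,psi,0)
      for dep,col in ((0,(0,255,0)),(-.058,(0,0,255))):
        P=(np.c_[.024*np.cos(t),.024*np.sin(t),0*t+dep,0*t+1]@M.T)[:,:3]; cv2.polylines(im,[((pr(P)-[u-w,v-w]+.5)*k).astype(np.int32)],True,col,1)
    out.append(cv2.resize(im,(260,195)) if 0 else cv2.resize(im,(200,200)))
cv2.imwrite("pics/o7.png",np.vstack([np.hstack(out[i:i+3]) for i in (0,3,6)]))
E
```

```text
(no output)
```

View pics/o7.png

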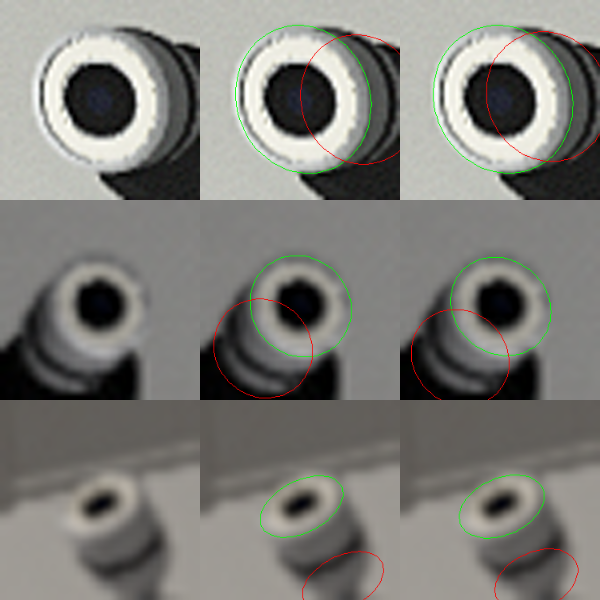

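```bash
python3 - <<'E'
from fin import *
A=now(); L=[.5887,.3312,.088]; psi=.43
G=target(L,psi)@np.linalg.inv(REL); W=target(L,psi,.22)@np.linalg.inv(REL); dl=W[:3,3]-A[:3,3]
print(dl.round(3),(A[:3,:3].T@dl/10).round(4)); print(steps(T(A[:3,:3],W[:3,3]),W,10)); print(steps(W,G,8)); print(G.round(4))
E
```

```text
[-0.008  0.142  0.014] [ 0.0077 -0.0119  0.0018]
[-0.0, 0.0, 0.0, -0.0122, 0.0436, 0.0167]
[-0.0035, -0.0, 0.008, -0.0, 0.0, 0.0]
[[ 6.047e-01  4.169e-01  6.786e-01  5.277e-01]
 [ 2.780e-01 -9.090e-01  3.107e-01  3.028e-01]
 [ 7.463e-01  8.000e-04 -6.656e-01  2.496e-01]
 [ 0.000e+00  0.000e+00  0.000e+00  1.000e+00]]
```

move_arm(plan=[[[0.0077,-0.0119,0.0018,0,0,0,0],[0.0077,-0.0119,0.0018,0,0,0,0],[0.0077,-0.0119,0.0018,0,0,0,0],[0.0077,-0.0119,0.0018,0,0,0,0],[0.0077,-0.0119,0.0018,0,0,0,0],[0.0077,-0.0119,0.0018,0,0,0,0],[0.0077,-0.0119,0.0018,0,0,0,0],[0.0077,-0.0119,0.0018,0,0,0,0],[0.0077,-0.0119,0.0018,0,0,0,0],[0.0077,-0.0119,0.0018,0,0,0,0],[0,0,0,0,0,0,0]]])

```text
time_s: 17.97
ee_pos: [0.5002, 0.2926, 0.3126]
eef_rot: [-0.064, 0.93, 0.307, 0.191]
ft_force: [-0.1, -0.6, -3.5]
finger_gap: 0.223
grip_force: 59.2
```

move_arm(plan=[[[0,0,0,-0.0122,0.0436,0.0167,0],[0,0,0,-0.0122,0.0436,0.0167,0],[0,0,0,-0.0122,0.0436,0.0167,0],[0,0,0,-0.0122,0.0436,0.0167,0],[0,0,0,-0.0122,0.0436,0.0167,0],[0,0,0,-0.0122,0.0436,0.0167,0],[0,0,0,-0.0122,0.0436,0.0167,0],[0,0,0,-0.0122,0.0436,0.0167,0],[0,0,0,-0.0122,0.0436,0.0167,0],[0,0,0,-0.0122,0.0436,0.0167,0],[0,0,0,0,0,0,0]]])

```text
time_s: 18.88
ee_pos: [0.4998, 0.2901, 0.3108]
eef_rot: [-0.087, 0.892, 0.195, 0.399]
ft_force: [-0.6, -0.2, -2.9]
finger_gap: 0.222
grip_force: 59.2
```

move_arm(plan=[[[-0.0035,0,0.008,0,0,0,0],[-0.0035,0,0.008,0,0,0,0],[-0.0035,0,0.008,0,0,0,0],[-0.0035,0,0.008,0,0,0,0],[-0.0035,0,0.008,0,0,0,0],[-0.0035,0,0.008,0,0,0,0],[-0.0035,0,0.008,0,0,0,0],[-0.0035,0,0.008,0,0,0,0],[0,0,0,0,0,0,0],[0,0,0,0,0,0,0]]])

```text
time_s: 19.72
ee_pos: [0.5268, 0.3035, 0.2483]
eef_rot: [-0.087, 0.892, 0.196, 0.399]
ft_force: [-0.6, -0.5, -1.7]
finger_gap: 0.221
grip_force: 59.2
```

```bash
python3 - <<'E'
from fin import *
A=now(); s=sense(); print(A.round(3)); print(np.round(s["joint_positions"],3),s["ft_force"],s["grip_force"])
Lt=A@REL
for psi in (.31,.43,.51):
  M=np.linalg.inv(target([.5887,.3312,.088],psi,0))@Lt; print(psi,M[:3,3].round(4),np.arccos(M[2,2]).round(3))
d=eyes.camera("scene"); e=eyes.camera("side"); a=d["pixels"][80:280,180:400]; b=e["pixels"][180:380,180:400]
cv2.imwrite("pics/f8.png",cv2.resize(np.hstack([a,b])[:,:,::-1],(792,360)))
print("lid model",Lt[:3,3].round(3))
for c in ("scene","side"):
  for q in ("pan","lid","lid_grip","camera_head","pepper_mill"): print(c,q,[(np.round(r["position"],3).tolist(),round(r["confidence"],2)) for r in pinpoint(c,q)[:2]])
E
```

```text
[[ 0.605  0.419  0.677  0.527]
 [ 0.28  -0.908  0.312  0.304]
 [ 0.746  0.001 -0.666  0.248]
 [ 0.     0.     0.     1.   ]]
[ 0.478 -0.277  1.857 -0.053  0.722  1.641] [-0.59537354 -0.52732698 -1.69369194] 59.18103128671646
0.31 [-0.0007 -0.0066  0.1489] 0.051
0.43 [-0.001   0.0011  0.1491] 0.001
0.51 [-0.0007  0.0062  0.149 ] 0.033
lid model [0.53  0.306 0.223]
scene pan [([0.528, -0.22, 0.03], 0.56)]
scene lid [([0.526, 0.308, 0.221], 0.88)]
scene lid_grip [([0.518, 0.296, 0.255], 0.6)]
scene camera_head [([0.59, 0.335, 0.088], 0.65)]
scene pepper_mill [([0.716, 0.13, -0.001], 0.95), ([0.536, -0.22, 0.035], 0.26)]
side pan []
side lid [([0.53, 0.309, 0.224], 0.73)]
side lid_grip [([0.519, 0.299, 0.254], 0.59)]
side camera_head [([0.588, 0.329, 0.09], 0.65)]
side pepper_mill [([0.717, 0.128, -0.001], 0.61)]
```

View pics/f8.png

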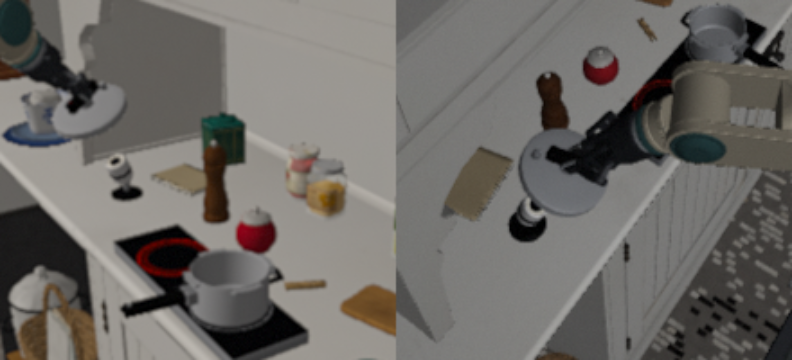

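```bash
python3 -c "
from rig import job; print(job.finish_job())"
```

```text
the job is handed in; nothing more can be done
None
```

The job is handed in, with no verdict shown: the pan is on the grey ring, the lid was unlocked there and lifted off, and it is held still about 149 mm from the lens. I estimate it at 7 mm or less off the view axis and 0.05 rad or less off square.

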